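# Find the cable-trunking cover that rocks and press it home

## Task

One of the four identical white covers in the top of the desk's cable trunking is not clipped in. Press on the end of one cover after another with a fingertip until you find the one that rocks, then press down on its middle until it is fully home and flush. Only press: do not lift or pry up the cover, and leave everything else on the desk where it is.

Things in the scene. Friction and masses are not known exactly. Their poses are not given: they have to be found in the camera images.
- trunk_mid (a point): Middle of the cable trunking, on top of its grey charging module, 50 mm above the desk. The trunking is a low aluminium channel fixed to the desk, 96 mm across, 544 mm long, 50 mm high. This point's y axis runs along it (to the robot's left), x across it (away from the robot), z up. Four identical white covers lie in its top, two to either side of the module.
- place_1 (a point): Middle of the cover place farthest to the robot's right, at rail level, 50 mm above the desk: the top of a clipped-in cover lies here. Axes as trunk_mid. A cover is 100 mm along y, 64 mm along x, 4 mm thick, with spring clips under the middle of its length and a ledge under either end. Three covers, at unknown places, are clipped in: rigid and flush.
- place_2 (a point): Middle of the cover place second from the robot's right, at rail level, 50 mm above the desk. Axes as trunk_mid. The same kind of cover as at place_1.
- place_3 (a point): Middle of the cover place second from the robot's left, at rail level, 50 mm above the desk. Axes as trunk_mid. The same kind of cover as at place_1.
- place_4 (a point): Middle of the cover place farthest to the robot's left, at rail level, 50 mm above the desk. Axes as trunk_mid. The same kind of cover as at place_1.
- loose_drop (a joint): How far the unclipped cover (at any of the four places; this does not tell which) has gone down, in m: 0 at the start, when it stands on its clips 3.5 mm proud of the rails; 0.0035 fully home, flush. Pressed on its middle with about 15 N it slides down into the clips and stays, and no longer rocks. Negative if pulled up out of its opening.
- loose_rock (a joint): Tilt of the unclipped cover about the cross line through its middle, in rad: 0 level; positive when its right-hand (-y) end is down. Pressed with 1 N about 38 mm from its middle along y, it tips by up to 0.07 until that end meets its ledge, the other end then standing 7 mm up; let go, it swings level again. A clipped-in cover does not tip.
- mug: Blue ceramic mug, 82 mm across plus its handle, 95 mm high, behind the trunking; the origin is the centre of its underside. Loose; to be left where it is.
- pen_pot: Black pen pot, 72 mm across, 100 mm high, pens up to about 180 mm, behind the trunking; the origin is the centre of its underside. Loose; to be left where it is.
- carton: Small drink carton, 45 x 62 x 105 mm, behind the trunking; the origin is the centre of its underside. Loose; to be left where it is.
- tea_tin: Round tea tin with a green lid, 78 mm across, 72 mm high, behind the trunking; the origin is the centre of its underside. Loose; to be left where it is.
- stapler: Black stapler, 34 x 125 x 45 mm high, on the desk in front of the trunking; the origin is the centre of its underside. Loose; to be left where it is.
- tape: Tape dispenser, 50 x 125 x 81 mm high, on the desk in front of the trunking; the origin is the centre of its underside. Loose; to be left where it is.
- glue: Glue stick standing upright on the desk in front of the trunking, 25 mm across, 92 mm high; the origin is the centre of its underside. Loose; to be left where it is.
- eraser: Eraser, 40 x 18 x 12 mm, lying on the charging module in the middle of the trunking, between places 2 and 3; the origin is the centre of its underside. Loose; to be left where it is.

How it is judged (in metres and radians):
On the way, in this order (a step that is already met when the one before it is completed fails the run):
1. the unclipped cover is pressed on one end so that it rocks (tilts by more than 0.03 rad), before it goes home (value of joint loose_drop below 0.002 m and (value of joint loose_rock above 0.03 rad or value of joint loose_rock below -0.03 rad)), for 0.05 s.
2. that cover is pressed home (value of joint loose_drop above 0.0026 m and value of joint loose_rock between -0.025 and 0.025 rad), for 0.2 s.
At the end, for the whole second after the job is handed in: The cover that was unclipped is home: down in its clips by more than 2.6 of its 3.5 mm and level within 0.025 rad; every loose thing on the desk is at rest within 15 mm of where it stood (all of step 2 and distance of each of mug, pen_pot, carton, tea_tin, stapler, tape, glue, eraser from where it was at the start of the episode below 0.015 m and linear speed of each of mug, pen_pot, carton, tea_tin, stapler, tape, glue, eraser below 0.02 m/s); the robot touches nothing.
It fails at once if the cover is lifted or pried up out of its opening (by more than 4 mm at its middle) (value of joint loose_drop below -0.004 m).
It fails at once if a loose thing on the desk is knocked, lifted or carried (moved by more than 15 mm) (distance of any of mug, pen_pot, carton, tea_tin, stapler, tape, glue, eraser from where it was at the start of the episode above 0.015 m).
It also fails if it takes over 58 s, if anything falls off the work surface, if the arm or the gripper's body presses on something with over 40 N, if the wrist force passes 120 N, or if a joint passes its speed limit or range.

## Robot

A 6-joint arm with a two-finger parallel gripper is mounted at the origin on the work surface. World frame = base frame: x ahead of the robot, y to its left, z up, the work surface at z = 0. Lengths are in m, angles in degrees, forces in N, time in s.
With the tool pointing down it reaches from about 0.4 to 0.825 m from the base axis. Payload 7 kg.
Tool frame: the origin (TCP) lies between the finger pads; the fingertips stand 14 mm ahead of it and the grasp point (between the pads) lies 5 mm behind it (r.tips_ahead is the distance from the TCP to the fingertips, in m); z points along the fingers, y is the direction in which the jaws open and shut (so a half turn about z gives the same grasp; the last joint's range is limited). The gripper opens to 88 mm and grips with 3 to 60 N. Pads are 19 mm wide; open, the fingers measure 130 mm over their backs; the gripper's body (78 mm by 193 mm) begins 47 mm behind the grasp point.
Start: joints at [-49.784, 20.546, 0.682, 0, -70.136, -16.507], TCP at [0.271, -0.618, 0.241] pointing down, gripper open.
Joint ranges: [-176.03, 176.03], [-82.01, 121.73], [-58.28, 71.71], [-173.87, 95.51], [-174.79, -0.11], [-173.66, 173.66]. Speed limits (degrees/s): [136.94, 136.94, 172.46, 180, 180, 180].

## Interface

Orientations are given as [roll, pitch, yaw] about the fixed x, y, z axes, in that order (R = Rz(yaw) Ry(pitch) Rx(roll)).
In Python, from plant import r gives the robot as it stands.
- The arm moves only by the tool apply_moves, never from a script. Its arguments are lists of equal length, an entry for each row: "slide": the shift along the tool's x, y, z as a fraction of full scale, a list of three; "turn": the turn, a rotation vector about the tool's x, y, z as a fraction of full scale, a list of three; "jaw": the closure, from 0 (fully open) to 1 (shut). In form: {"slide": [[dx, dy, dz], ...], "turn": [[wx, wy, wz], ...], "jaw": [jaw, ...]}. A call has 1 to 8 rows; each row shifts and turns the commanded pose from where the row before left it, along the tool's axes as they then stand; what a row does not reach is not made up. Full scale, the value 1, is 0.1 m for a shift and 1.5 rad for a turn. A row lasts 1/10 s, in which the tool goes at most 50 mm and 8.59 degrees, less where a joint would pass 70% of its speed; a pose out of reach is approached as far as the arm can. A call with a number of a shift or a turn outside -1 to 1 is refused whole. A call with a gripper value outside its range is refused whole. The fingers move at their own pace and stop on an object; "newtons" is the grip in N (left out, the last holds). Time passes only in rows, so rows that do not move let the fingers close. It gives the time, the measured TCP pose, the force and the opening at its end, in the units of the state.
- r.get_state(): the state, without advancing time (a new reading comes with each control period).
- r.capture(name): name is "side" or "top"; returns a dict with "pixels" (400x640x3 uint8, blue, green, red), "depth" (400x640 float32, m along the optical axis (not along the pixel's ray), 0 where there is no reading), "fx", "fy", "cx", "cy" (pixels), "rvec" (rotation vector, rad) and "tvec" (3), from world to camera coordinates, as OpenCV has them. Camera axes: x right, y down, z forward; pixel columns grow to the right and rows downward; lengths in m; the calibration is good to about 2 mm. A picture is of the moment at which its call begins.
- r.close_job(): hands the job in, once; it reports no verdict.
The state is a dict: "time_s": time; "joints": joint angles; "qd": joint speeds; "joint_torque": joint torques, N m; "tcp_pos": TCP position; "eef_rot": TCP orientation; "contact_force": force on the tool from outside, world axes, zero at the start; "moment": the same for the moment, N m; "gripper_width": finger opening in m.
Only numpy, scipy, OpenCV 4.12 (cv2) and the standard library are available. Lean on these libraries where they do the work, as an engineer would, in place of code of your own. Each camera call takes 0.05 s, during which the arm holds its last target.

## Working session

There is one attempt and no reset: what is moved stays moved. The work goes in short steps, Python scripts to look and compute and a tool call to move; the robot and the scene stay as the last step left them, time stands still between calls to the robot, and variables do not carry over. Pictures are saved under pics/ and viewed, and the job is handed in when it is done.

Besides the shell and the picture viewer there is one more tool, called after ">>>" by a JSON object that holds its "op" and its "data", one argument or row to a line. apply_moves: Moves the arm, as the interface text tells. Shift numbers are shares of 0.1 m and turn numbers shares of 1.5 rad, none past 1 either way. Its arguments: {"type":"object","properties":{"slide":{"type":"array"},"turn":{"type":"array"},"jaw":{"type":"array"},"newtons":{"type":"number"}},"required":["slide","turn","jaw"]}

```bash
mkdir -p pics; ls; python3 - <<'E'
from plant import r
import cv2,pickle
print(r.get_state(), r.tips_ahead)
for n in("top","side"):
    c=r.capture(n); pickle.dump(c,open(f"{n}.pkl","wb")); cv2.imwrite(f"pics/{n}0.png",c["pixels"])
    R=cv2.Rodrigues(c["rvec"])[0]; print(n,c["fx"],c["cx"],c["cy"],-R.T@c["tvec"].ravel())
E
```

```text
pics
{'time_s': 0.0, 'joints': array([-4.97850490e+01,  2.05909572e+01,  6.32483601e-01, -1.97209725e-02,
       -7.01357435e+01, -1.65067523e+01]), 'qd': array([ 0.03728976,  0.03985151, -0.13354738,  0.0145299 , -0.1615823 ,
        0.01496231]), 'joint_torque': array([ 1.86240213e-03, -5.82711303e+01,  2.93054670e+01,  6.99728921e+00,
        6.53704628e-03, -1.62275228e-04]), 'tcp_pos': array([ 0.27118177, -0.61760971,  0.23961952]), 'eef_rot': array([ 1.79904398e+02, -8.99744874e-03, -1.56298510e+02]), 'contact_force': array([0.58628411, 0.00284685, 0.11607561]), 'moment': array([-0.01645936,  0.02273586,  0.03801628]), 'gripper_width': 0.08762359070292765} 0.014
top 497.19839949962073 322.771611520617 202.8093392624479 [0.47986823 0.06057187 0.98547422]
side 409.0477539701757 319.40991119328714 199.67599907220918 [ 0.16675159 -0.46389946  0.57131073]
```

View pics/top0.png

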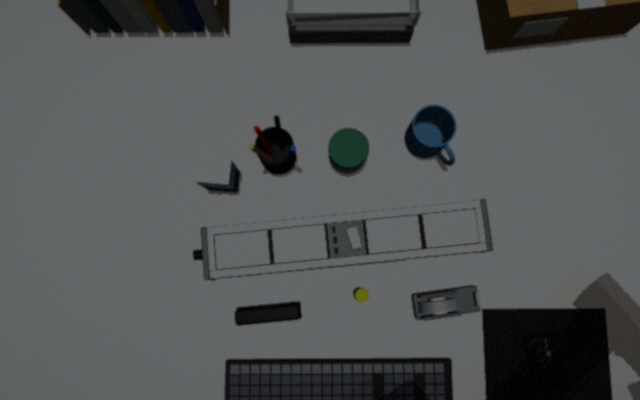

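View pics/side0.png

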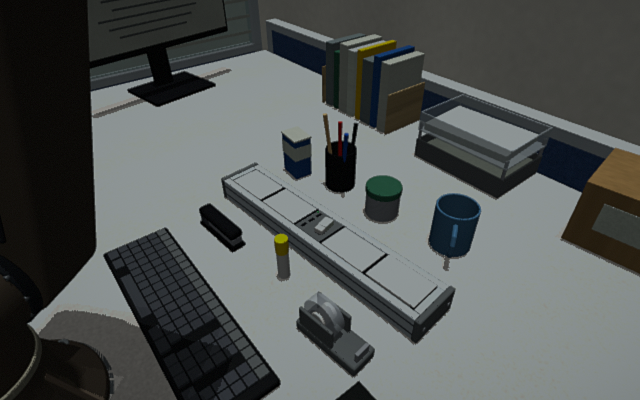

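The top view shows the trunking running from (205,252) to (490,225), with the four covers and the module at (347,238). Next I'll enlarge it and measure heights.

```bash
cat > h.py <<'E'
import cv2,numpy as np
def R_(c): return cv2.Rodrigues(np.asarray(c["rvec"],float))[0]
def onz(c,u,v,z):
    R=R_(c);t=np.asarray(c["tvec"]).ravel();o=-R.T@t
    d=R.T@np.array([(u-c["cx"])/c["fx"],(v-c["cy"])/c["fy"],1.]);return o+d*(z-o[2])/d[2]
def cloud(c):
    R=R_(c);t=np.asarray(c["tvec"]).ravel();v,u=np.mgrid[:400,:640];d=c["depth"]
    P=np.stack([(u-c["cx"])/c["fx"]*d,(v-c["cy"])/c["fy"]*d,d],-1);return (P-t)@R
E
python3 - <<'E'
from h import *;import pickle
c=pickle.load(open("top.pkl","rb"))
im=c["pixels"][190:290,190:500];im=cv2.convertScaleAbs(im,alpha=2.0)
cv2.imwrite("pics/topc.png",cv2.resize(im,None,fx=2.5,fy=2.5,interpolation=cv2.INTER_CUBIC))
s=pickle.load(open("side.pkl","rb"));im=s["pixels"][150:345,210:465];im=cv2.convertScaleAbs(im,alpha=1.6)
cv2.imwrite("pics/sidec.png",cv2.resize(im,None,fx=3,fy=3,interpolation=cv2.INTER_CUBIC))
W=cloud(c)
# long-edge fit of trunk from height
m=(W[...,2]>.035)&(W[...,2]<.065)&(c["depth"]>0);m[:190]=0;m[290:]=0;m[:,:198]=0;m[:,500:]=0
n,l,st,ce=cv2.connectedComponentsWithStats(m.astype(np.uint8))
k=1+np.argmax(st[1:,4]);P=W[l==k];print(len(P),P[:,2].mean())
rr=cv2.minAreaRect((P[:,:2]*1000).astype(np.float32));print(rr)
print(cv2.boxPoints(rr))
for u,v in[(242,250),(300,243),(393,234),(452,229),(347,225)]:
    q=W[v-8:v+9,u-15:u+16].reshape(-1,3);print(u,v,np.median(q,0),q[:,2].std())
E
```

```text
14792 0.05050889721995712
((533.2192993164062, 14.09124755859375), (99.53277587890625, 543.9385986328125), 5.481982707977295)
[[ 457.69855  280.06232]
 [ 509.66254 -261.3885 ]
 [ 608.74005 -251.87982]
 [ 556.77606  289.57098]]
242 250 [0.512105   0.20889351 0.05001801] 0.040743314719282574
300 243 [0.52469636 0.10012032 0.05010682] 0.001594464737747315
393 234 [ 0.54071734 -0.07472121  0.05021827] 0.0811947343061871
452 229 [ 0.54928666 -0.1853567   0.05390451] 0.05730384132817508
347 225 [0.55811938 0.01156094 0.05053032] 0.040881144580275135
```

View pics/topc.png

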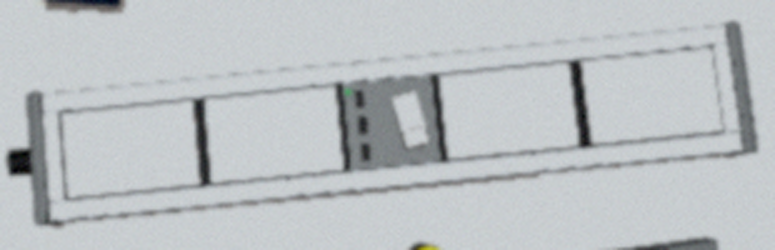

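View pics/sidec.png

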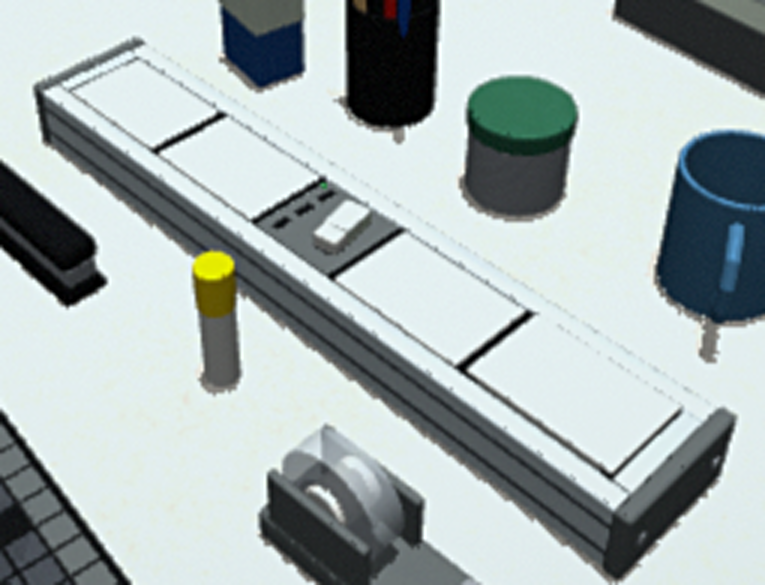

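```bash
python3 - <<'E'
from h import *;import pickle
c=pickle.load(open("top.pkl","rb"));s=pickle.load(open("side.pkl","rb"))
mid=np.array([.5332,.0141]);a=np.radians(5.48);ex=np.array([np.cos(a),np.sin(a)]);ey=np.array([-ex[1],ex[0]])
for cc in(c,s):
    W=cloud(cc);Q=W[...,:2]-mid;x=Q@ex;y=Q@ey;z=W[...,2]
    for y0 in(-204,-92,92,204):
        row=[]
        for y1,y2 in((-40,-10),(10,40)):
            for xr in((-25,25),(36,44),(-44,-36)):
                m=(cc["depth"]>0)&(abs(z-.05)<.02)&(y*1e3>y0+y1)&(y*1e3<y0+y2)&(x*1e3>xr[0])&(x*1e3<xr[1]);row.append(round(np.median(z[m])*1e3,2))
        print(y0,row)
for n,u,v in[("P1L",586,102),("P1R",720,88),("P2L",440,115),("P2R",574,103),("P3L",206,142),("P3R",342,128),("P4L",63,155),("P4R",197,142)]:
    p=onz(c,190+u/2.5,190+v/2.5,.05);print(n,p[:2].round(4),((p[:2]-mid)@ex).round(4),((p[:2]-mid)@ey).round(4))
E
```

```text
-204 [np.float64(53.94), np.float64(50.34), np.float64(49.97), np.float64(53.82), np.float64(49.9), np.float64(50.29)]
-92 [np.float64(50.34), np.float64(50.15), np.float64(50.15), np.float64(50.07), np.float64(49.87), np.float64(50.36)]
92 [np.float64(50.08), np.float64(50.24), np.float64(49.75), np.float64(50.22), np.float64(49.82), np.float64(50.26)]
204 [np.float64(49.87), np.float64(50.12), np.float64(50.01), np.float64(50.17), np.float64(50.39), np.float64(49.82)]
-204 [np.float64(52.31), np.float64(48.75), np.float64(48.65), np.float64(52.28), np.float64(48.64), np.float64(48.65)]
-92 [np.float64(48.82), np.float64(48.82), np.float64(48.89), np.float64(48.76), np.float64(49.08), np.float64(48.97)]
92 [np.float64(48.73), np.float64(48.82), np.float64(48.91), np.float64(48.84), np.float64(48.4), np.float64(48.81)]
204 [np.float64(48.84), np.float64(48.25), np.float64(48.73), np.float64(48.68), np.float64(48.69), np.float64(48.79)]
P1L [ 0.5465 -0.1342] -0.001 -0.1489
P1R [ 0.5566 -0.2358] -0.0006 -0.251
P2L [ 0.5372 -0.024 ] 0.0004 -0.0383
P2R [ 0.5458 -0.1252] -0.0008 -0.1398
P3L [0.5178 0.1519] -0.0021 0.1386
P3R [0.5278 0.0498] -0.0019 0.0361
P4L [0.5087 0.2588] -0.0011 0.246
P4R [0.5179 0.1586] -0.0015 0.1453
```

Both cameras show the cover at place 1 standing 3.6 mm proud, and the other three flush. I'll confirm it by touch, with the jaws shut and turned across the trunking.

>>> {"op": "apply_moves", "data": {
  "slide": [
    [0,0,0],
    [0,0,0],
    [0,0,0],
    [0,0,0],
    [0,0,0],
    [0,0,0],
    [0,0,0],
    [0,0,0]
  ],
  "turn": [
    [0,0,-0.099],
    [0,0,-0.099],
    [0,0,-0.099],
    [0,0,-0.099],
    [0,0,-0.099],
    [0,0,-0.099],
    [0,0,-0.099],
    [0,0,-0.099]
  ],
  "jaw": [1,1,1,1,1,1,1,1],
  "newtons": 10
}}

```text
time_s: 0.9
tcp_pos: [0.2713, -0.6178, 0.24]
eef_rot: [180.0, 0.0, -87.9]
contact_force: [0.3, -0.2, 0.1]
gripper_width: 0.0291
```

>>> {"op": "apply_moves", "data": {
  "slide": [
    [0,0,0],
    [0,0,0],
    [0,0,0]
  ],
  "turn": [
    [0,0,-0.043],
    [0,0,0],
    [0,0,0]
  ],
  "jaw": [1,1,1]
}}

```text
time_s: 1.2
tcp_pos: [0.2713, -0.6179, 0.2402]
eef_rot: [180.0, 0.0, -84.7]
contact_force: [0.1, -0.5, 0.6]
gripper_width: 0.0052
```

```bash
cat > go.py <<'E'
import sys,numpy as np
from plant import r
from scipy.spatial.transform import Rotation as Ro
s=r.get_state();R=Ro.from_euler("xyz",s["eef_rot"],degrees=True)
print("tool y angle",np.degrees(np.arctan2(*R.as_matrix()[[1,0],1])),"w",s["gripper_width"],"F",s["contact_force"].round(2),"tcp",s["tcp_pos"].round(4),"t",s["time_s"])
if len(sys.argv)>1:
    t=np.array(list(map(float,sys.argv[1:4])));print("tool shift /0.1:",(R.inv().apply(t-s["tcp_pos"])/.1).round(4))
E
python3 go.py .5477 -.1468 .2
```

```text
tool y angle -174.65681674808138 w 0.005152699177588222 F [ 0.09 -0.46  0.63] tcp [ 0.2713 -0.6179  0.2402] t 1.2
tool shift /0.1: [-4.4328 -3.1906  0.4037]
```

>>> {"op": "apply_moves", "data": {
  "slide": [
    [-0.3,-0.21,0],
    [-0.3,-0.21,0],
    [-0.3,-0.21,0],
    [-0.3,-0.21,0],
    [-0.3,-0.21,0],
    [-0.3,-0.21,0],
    [-0.3,-0.21,0],
    [-0.3,-0.21,0]
  ],
  "turn": [
    [0,0,0],
    [0,0,0],
    [0,0,0],
    [0,0,0],
    [0,0,0],
    [0,0,0],
    [0,0,0],
    [0,0,0]
  ],
  "jaw": [1,1,1,1,1,1,1,1]
}}

```text
time_s: 2.0
tcp_pos: [0.4162, -0.3617, 0.2407]
eef_rot: [-180.0, -0.0, -84.6]
contact_force: [0.9, 0.3, -0.2]
gripper_width: 0.0006
```

>>> {"op": "apply_moves", "data": {
  "slide": [
    [-0.3,-0.22,0],
    [-0.3,-0.22,0],
    [-0.3,-0.22,0],
    [-0.3,-0.22,0],
    [-0.3,-0.22,0],
    [-0.3,-0.22,0],
    [-0.2,-0.19,0],
    [0,0,0]
  ],
  "turn": [
    [0,0,0],
    [0,0,0],
    [0,0,0],
    [0,0,0],
    [0,0,0],
    [0,0,0],
    [0,0,0],
    [0,0,0]
  ],
  "jaw": [1,1,1,1,1,1,1,1]
}}

```text
time_s: 2.8
tcp_pos: [0.5487, -0.1471, 0.2403]
eef_rot: [-180.0, 0.0, -84.5]
contact_force: [-1.0, 0.2, -0.3]
gripper_width: 0.0006
```

```bash
python3 go.py .5477 -.1468 .075
```

```text
tool y angle -174.472135350355 w 0.0006066573034327899 F [-1.    0.16 -0.33] tcp [ 0.5487 -0.1471  0.2403] t 2.8
tool shift /0.1: [-0.0042  0.0101  1.6531]
```

>>> {"op": "apply_moves", "data": {
  "slide": [
    [0,0,0.3],
    [0,0,0.3],
    [0,0,0.3],
    [0,0.01,0.3],
    [0,0,0.2],
    [0,0,0.15],
    [0,0,0.05],
    [0,0,0]
  ],
  "turn": [
    [0,0,0],
    [0,0,0],
    [0,0,0],
    [0,0,0],
    [0,0,0],
    [0,0,0],
    [0,0,0],
    [0,0,0]
  ],
  "jaw": [1,1,1,1,1,1,1,1]
}}

```text
time_s: 3.6
tcp_pos: [0.5455, -0.15, 0.0801]
eef_rot: [179.9, 0.0, -84.6]
contact_force: [0.7, -0.3, 0.7]
gripper_width: 0.0007
```

```bash
python3 go.py .5477 -.1468 .0675;python3 - <<'E'
from plant import r
import cv2
for n in("top","side"):
    c=r.capture(n);cv2.imwrite(f"pics/{n}1.png",cv2.convertScaleAbs(c["pixels"],alpha=1.6))
E
```

```text
tool y angle -174.59837994661683 w 0.0006549728668627299 F [ 0.65 -0.3   0.69] tcp [ 0.5455 -0.15    0.0801] t 3.6
tool shift /0.1: [-0.0302 -0.0255  0.1259]
```

View pics/side1.png

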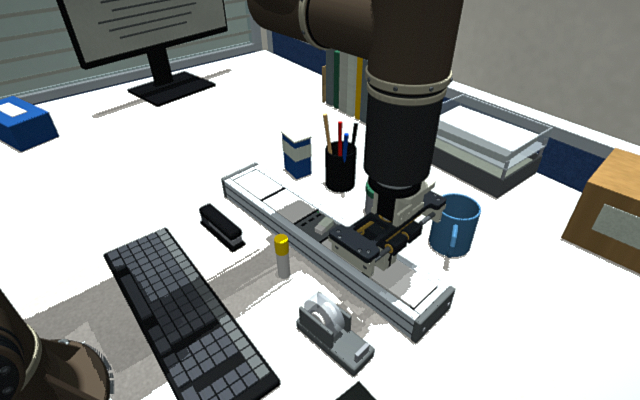

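The fingertips are over the inner end of cover 1, clear of the mug at (455,225) and the tape. I'll press in small steps.

>>> {"op": "apply_moves", "data": {
  "slide": [
    [-0.03,-0.02,0.05],
    [0,0,0.03],
    [0,0,0.02],
    [0,0,0.01],
    [0,0,0]
  ],
  "turn": [
    [0,0,0],
    [0,0,0],
    [0,0,0],
    [0,0,0],
    [0,0,0]
  ],
  "jaw": [1,1,1,1,1]
}}

```text
time_s: 4.2
tcp_pos: [0.5476, -0.1465, 0.0694]
eef_rot: [180.0, 0.0, -84.5]
contact_force: [-0.1, 0.2, -0.0]
gripper_width: 0.0004
```

>>> {"op": "apply_moves", "data": {
  "slide": [
    [0,0,0.01],
    [0,0,0.01],
    [0,0,0],
    [0,0,0]
  ],
  "turn": [
    [0,0,0],
    [0,0,0],
    [0,0,0],
    [0,0,0]
  ],
  "jaw": [1,1,1,1]
}}

```text
time_s: 4.6
tcp_pos: [0.5477, -0.1465, 0.0675]
eef_rot: [180.0, 0.0, -84.5]
contact_force: [0.2, 0.7, -0.5]
gripper_width: 0.0003
```

```bash
python3 go.py .5477 -.1468 .0655;python3 - <<'E'
from plant import r
import cv2
for n in("side",):
    c=r.capture(n);cv2.imwrite(f"pics/{n}2.png",cv2.resize(cv2.convertScaleAbs(c["pixels"][200:350,310:480],alpha=1.2),None,fx=4,fy=4,interpolation=2))
E
```

```text
tool y angle -174.5319479413913 w 0.0003137876202266278 F [ 0.21  0.69 -0.46] tcp [ 0.5477 -0.1465  0.0675] t 4.6
tool shift /0.1: [ 0.0028 -0.0002  0.0205]
```

View pics/side2.png

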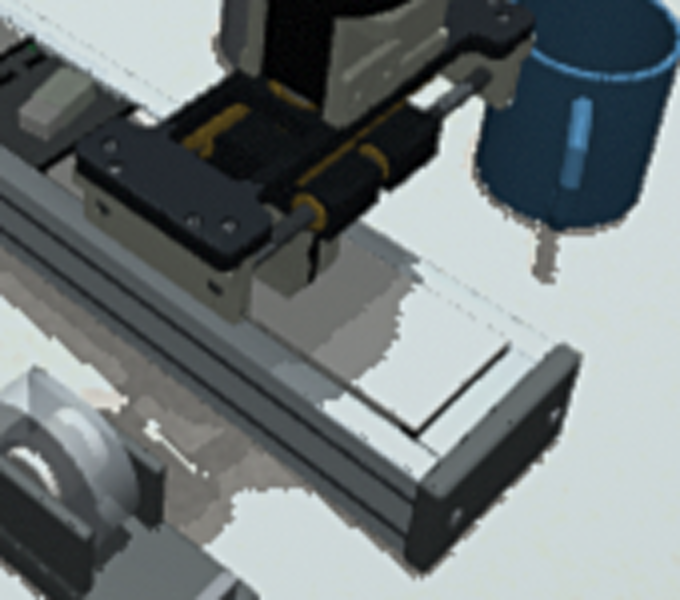

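At the contact height, nothing has moved yet. I'll press on down.

>>> {"op": "apply_moves", "data": {
  "slide": [
    [0,0,0.01],
    [0,0,0],
    [0,0,0.01],
    [0,0,0],
    [0,0,0]
  ],
  "turn": [
    [0,0,0],
    [0,0,0],
    [0,0,0],
    [0,0,0],
    [0,0,0]
  ],
  "jaw": [1,1,1,1,1]
}}

```text
time_s: 5.15
tcp_pos: [0.5478, -0.1466, 0.0657]
eef_rot: [-180.0, -0.0, -84.5]
contact_force: [-0.5, 0.2, 3.0]
gripper_width: 0.0003
```

```bash
python3 go.py .5477 -.1468 .0655;cat > tilt.py <<'E'
from plant import r
from h import *
import sys
mid=np.array([.5332,.0141]);a=np.radians(5.48);ex=np.array([np.cos(a),np.sin(a)]);ey=np.array([-ex[1],ex[0]])
for n in("side","top"):
    c=r.capture(n);cv2.imwrite(f"pics/{n}{sys.argv[1]}.png",cv2.resize(cv2.convertScaleAbs(c["pixels"][200:350,310:480],alpha=1.2),None,fx=4,fy=4,interpolation=2))
    W=cloud(c);Q=W[...,:2]-mid;x=Q@ex*1e3;y=Q@ey*1e3;z=W[...,2]
    for y1 in range(-246,-150,16):
        o=[]
        for xr in((-28,28),(36,46),(-46,-36)):
            m=(c["depth"]>0)&(abs(z-.05)<.012)&(y>y1)&(y<y1+16)&(x>xr[0])&(x<xr[1]);o+=[(round(float(np.median(z[m]))*1e3,2) if m.sum()>5 else None),int(m.sum())]
        print(n,y1+8,o)
E
python3 tilt.py 3
```

```text
tool y angle -174.52492488389902 w 0.0002621765966571021 F [-0.51  0.19  3.02] tcp [ 0.5478 -0.1466  0.0657] t 5.15
tool shift /0.1: [0.0024 0.0008 0.0025]
side -238 [55.03, 305, 48.73, 33, 48.38, 61]
side -222 [53.99, 258, 48.8, 38, 48.74, 60]
side -206 [52.94, 245, 48.61, 39, 48.39, 55]
side -190 [51.83, 237, 48.93, 40, 48.56, 54]
side -174 [51.03, 234, 48.74, 39, 48.38, 52]
side -158 [49.71, 61, 48.26, 12, 48.8, 33]
top -238 [None, 0, None, 0, None, 0]
top -222 [None, 0, None, 0, None, 0]
top -206 [None, 0, None, 0, None, 0]
top -190 [None, 0, None, 0, None, 0]
top -174 [None, 0, None, 0, None, 0]
top -158 [None, 0, None, 0, None, 0]
```

View pics/side3.png

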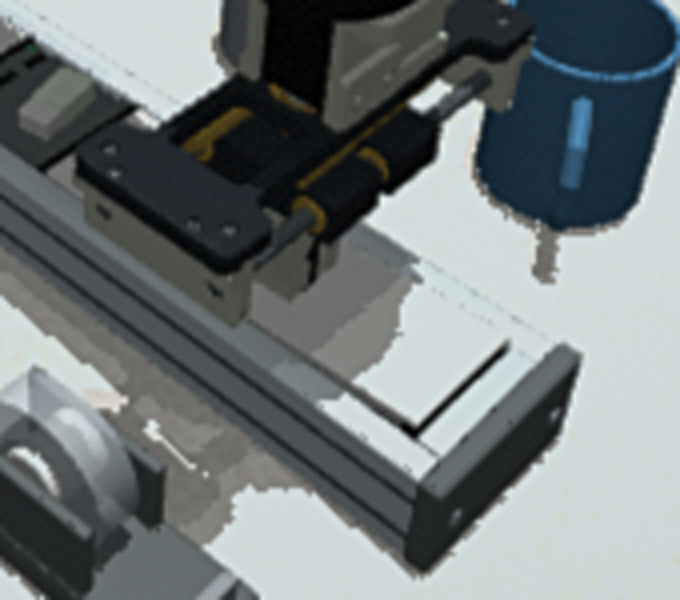

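The cover tilts by about 0.064 rad (from side depth, 55.0 to 49.7 mm along its length), so cover 1 is the loose one. Now I'll lift and move over its middle.

>>> {"op": "apply_moves", "data": {
  "slide": [
    [0,0,-0.05],
    [0,0,-0.1],
    [0.18,0,0],
    [0.19,0,0],
    [0,0,0],
    [0,0,0]
  ],
  "turn": [
    [0,0,0],
    [0,0,0],
    [0,0,0],
    [0,0,0],
    [0,0,0],
    [0,0,0]
  ],
  "jaw": [1,1,1,1,1,1]
}}

```text
time_s: 5.85
tcp_pos: [0.5512, -0.1835, 0.0809]
eef_rot: [-180.0, 0.0, -84.6]
contact_force: [0.6, 0.3, -0.7]
gripper_width: 0.0004
```

```bash
python3 go.py .5512 -.1836 .0685;python3 tilt.py 4|grep side
```

```text
tool y angle -174.59021657931208 w 0.00037010380851656304 F [ 0.58  0.25 -0.67] tcp [ 0.5512 -0.1835  0.0809] t 5.85
tool shift /0.1: [ 0.0006 -0.      0.1243]
side -238 [52.69, 292, 48.77, 43, 48.82, 58]
side -222 [52.64, 263, 48.53, 42, 48.77, 61]
side -206 [52.42, 221, 49.05, 41, 48.55, 54]
side -190 [52.26, 20, None, 5, 48.49, 54]
side -174 [None, 1, None, 0, 48.5, 61]
side -158 [None, 1, None, 0, 48.79, 51]
```

It has swung level again, still 3.6 mm proud. I'll press the middle, down to a flush TCP height of about 0.064.

>>> {"op": "apply_moves", "data": {
  "slide": [
    [0,0,0.07],
    [0,0,0.05],
    [0,0,0.01],
    [0,0,0.01],
    [0,0,0.01],
    [0,0,0],
    [0,0,0]
  ],
  "turn": [
    [0,0,0],
    [0,0,0],
    [0,0,0],
    [0,0,0],
    [0,0,0],
    [0,0,0],
    [0,0,0]
  ],
  "jaw": [1,1,1,1,1,1,1]
}}

```text
time_s: 6.65
tcp_pos: [0.5511, -0.1829, 0.0662]
eef_rot: [180.0, -0.0, -84.5]
contact_force: [-4.0, 2.2, 10.4]
gripper_width: 0.0004
```

```bash
python3 go.py .5512 -.1836 .064;python3 tilt.py 5|grep side
```

```text
tool y angle -174.48666709078105 w 0.0004059253610980151 F [-3.97  2.23 10.44] tcp [ 0.5511 -0.1829  0.0662] t 6.65
tool shift /0.1: [ 0.0068 -0.0005  0.0221]
side -238 [50.67, 281, 48.59, 49, 48.75, 60]
side -222 [50.72, 263, 48.6, 41, 48.61, 62]
side -206 [50.98, 201, 48.36, 29, 48.65, 49]
side -190 [53.73, 6, None, 0, 48.69, 35]
side -174 [None, 0, None, 0, 48.29, 26]
side -158 [None, 0, None, 0, 48.24, 29]
```

>>> {"op": "apply_moves", "data": {
  "slide": [
    [0,0,0.01],
    [0,0,0],
    [0,0,0.01],
    [0,0,0],
    [0,0,0]
  ],
  "turn": [
    [0,0,0],
    [0,0,0],
    [0,0,0],
    [0,0,0],
    [0,0,0]
  ],
  "jaw": [1,1,1,1,1]
}}

```text
time_s: 7.25
tcp_pos: [0.5511, -0.1829, 0.0644]
eef_rot: [180.0, -0.0, -84.5]
contact_force: [-3.7, 4.2, 11.8]
gripper_width: 0.0005
```

```bash
python3 go.py .5512 -.1836 .064;python3 tilt.py 6|grep side
```

```text
tool y angle -174.4789830560001 w 0.0004695130325039356 F [-3.75  4.18 11.8 ] tcp [ 0.5511 -0.1829  0.0644] t 7.25
tool shift /0.1: [0.007  0.     0.0036]
side -238 [48.9, 276, 48.86, 41, 48.58, 62]
side -222 [48.93, 266, 49.02, 47, 48.63, 59]
side -206 [49.34, 214, 48.82, 28, 48.54, 45]
side -190 [51.28, 7, None, 0, 48.04, 30]
side -174 [None, 0, None, 0, 48.22, 24]
side -158 [None, 0, None, 0, 48.64, 27]
```

Nearly flush. I'll press a bit more to be sure it seats.

>>> {"op": "apply_moves", "data": {
  "slide": [
    [0,0,0.01],
    [0,0,0],
    [0,0,0],
    [0,0,0]
  ],
  "turn": [
    [0,0,0],
    [0,0,0],
    [0,0,0],
    [0,0,0]
  ],
  "jaw": [1,1,1,1]
}}

```text
time_s: 7.75
tcp_pos: [0.5512, -0.1829, 0.0642]
eef_rot: [-180.0, -0.0, -84.5]
contact_force: [-5.7, 5.4, 20.2]
gripper_width: 0.0004
```

```bash
python3 go.py .5512 -.1836 .064;python3 tilt.py 7|grep side
```

```text
tool y angle -174.46560065567954 w 0.0003698221006076148 F [-5.7   5.43 20.25] tcp [ 0.5512 -0.1829  0.0642] t 7.75
tool shift /0.1: [0.0066 0.0002 0.0023]
side -238 [48.79, 274, 48.34, 45, 48.36, 61]
side -222 [48.79, 262, 48.83, 42, 48.69, 60]
side -206 [49.3, 214, 48.95, 30, 48.46, 42]
side -190 [None, 5, None, 0, 48.05, 28]
side -174 [None, 0, None, 0, 48.32, 25]
side -158 [None, 0, None, 0, 48.11, 22]
```

The force rose to 20 N with no further travel, so it is bottomed out. I'll lift straight up and look.

>>> {"op": "apply_moves", "data": {
  "slide": [
    [0,0,-0.03],
    [0,0,-0.1],
    [0,0,-0.3],
    [0,0,-0.4],
    [0,0,-0.4],
    [0,0,-0.4],
    [0,0,0],
    [0,0,0]
  ],
  "turn": [
    [0,0,0],
    [0,0,0],
    [0,0,0],
    [0,0,0],
    [0,0,0],
    [0,0,0],
    [0,0,0],
    [0,0,0]
  ],
  "jaw": [1,1,1,1,1,1,1,1]
}}

```text
time_s: 8.65
tcp_pos: [0.5516, -0.1832, 0.2268]
eef_rot: [-179.9, -0.0, -84.5]
contact_force: [-0.4, 0.1, -1.2]
gripper_width: 0.0004
```

```bash
python3 go.py;python3 tilt.py 8|grep side; python3 - <<'E'
from plant import r
import cv2,pickle,numpy as np
c=r.capture("side");cv2.imwrite("pics/side9.png",c["pixels"])
E
```

```text
tool y angle -174.5309295430427 w 0.00040469097812156766 F [-0.45  0.06 -1.16] tcp [ 0.5516 -0.1832  0.2268] t 8.65
side -238 [48.74, 268, 48.89, 51, 48.64, 61]
side -222 [48.86, 266, 48.8, 40, 48.64, 57]
side -206 [48.72, 244, 48.65, 42, 48.6, 56]
side -190 [48.91, 243, 48.26, 40, 48.79, 58]
side -174 [48.87, 232, 48.41, 34, 48.76, 53]
side -158 [48.85, 222, 48.87, 40, 48.76, 46]
```

View pics/side9.png

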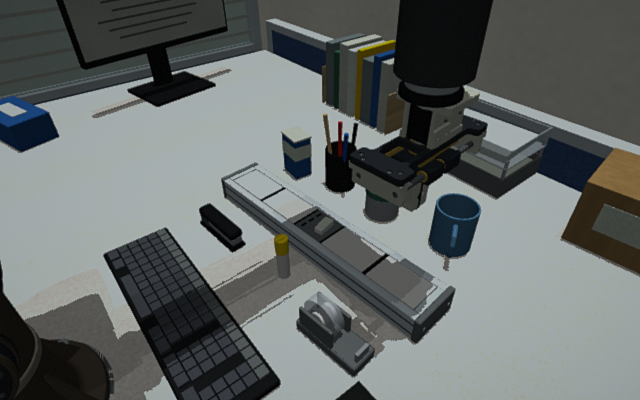

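The cover is flush and level along its whole length (48.7–48.9 mm, rails 48.3–48.9). The objects are where they stood: mug (455,225), glue (282,256), tape (335,330), stapler (221,226). The arm is clear at z = 0.23.

```bash
python3 -c "
from plant import r
print(r.close_job())"
```

```text
the job is handed in; nothing more can be done
None
```

The loose cover was the one at place 1, farthest to the robot's right. It is now pressed home and flush, and the job is handed in. No verdict was reported.

- **Finding it:** Depth from both cameras showed this cover 3.6 mm proud and the other three flush, so I pressed only this one rather than trying each in turn.
- **Rocking:** Pressing its inner end with about 3 N tilted it by about 0.064 rad. It swung level again when released.
- **Pressing home:** I pressed its middle until it stopped moving, with about 20 N at the end.
- **Last checks:**
  - The side camera's depth shows the cover level with its rails to within about 0.6 mm along its whole length.
  - In the final side picture, the mug, carton, pen pot, stapler, tape, glue and eraser look unmoved. The tea tin was partly hidden by the gripper.
  - The arm was clear of everything, at 0.23 m.
- **Disagreement:** The side camera reads about 1.5 mm lower than the top camera. This does not affect the result, because I compared the cover with its rails in the same image. The top camera gave no readings on the cover in the one reading I checked, while the gripper was above it, so the final check rests on the side camera alone.

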